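# Wedge the dial stand up off the granite

## Robot

A 6-joint arm with a two-finger parallel gripper is mounted at the origin on the work surface. World frame = base frame: x ahead of the robot, y to its left, z up, the work surface at z = 0. Lengths are in mm, angles in rad, forces in N, time in s.
With the tool pointing down it reaches from about 375 to 925 mm from the base axis. Payload 5.7 kg.
Tool frame: the origin (TCP) lies midway between the tips of the shut fingers; the grasp point (between the pads) lies 19 mm behind it; z points along the fingers, y is the line along which they close (so a half turn about z gives the same grasp; the last joint's range is limited). The gripper opens to 85 mm and grips with 20 to 120 N. Pads are 22 mm wide; open, the fingers measure 114 mm over their backs; the gripper's body (76 mm by 85 mm) begins 54 mm behind the grasp point. The pads swing forward as they close: fully open they stand 13 mm farther back than shut.
Start: joints at [1.057, 0.359, 1.51, -0, 1.272, -0.115], TCP at [232.978, 552.888, 231.267] pointing down, gripper open.
Joint ranges: [-2.97, 2.97], [-1.01, 2.36], [0.21, 2.38], [-0.96, 4.11], [0.2, 2.71], [-2.98, 2.98]. Speed limits (rad/s): [2.39, 2.39, 3.14, 3.14, 3.14, 3.14].

## Interface

Orientations are given as a 3x3 rotation matrix whose columns are the frame's x, y, z axes.
In Python, from plant import robot, claw, kinematics, eyes, workorder gives the robot as it stands. The module is installed in compiled form; this text tells all that it offers. Calls block until the motion is done:
- robot.move_to(position, orientation): joint-space move of the TCP to a pose.
- robot.move_l(position, orientation=None, speed=150): straight line of the TCP; orientation=None keeps the orientation; speed is the mean speed in mm/s.
- robot.set_joints(angles): joint-space move.
- claw.open_gripper() and claw.close_gripper(force=None): open the fingers fully, or close them until they stop; force is the grip in N (None keeps the last).
- robot.wait(seconds).
- kinematics.solve_ik(position, orientation): joint angles nearest the present ones, or None.
- eyes.read_camera(name): name is "scene" or "side" or "wrist"; returns a dict with "image" (480x640x3 uint8, blue, green, red), "z_map" (480x640 float32, mm along the optical axis (not along the pixel's ray), 0 where there is no reading), "fx", "fy", "cx", "cy" (pixels), "origin" and "attitude" of the camera in the world. Camera axes: x right, y up, looking along -z (the intrinsics and any distortion apply to the point x, -y, -z); pixel columns grow to the right and rows downward; lengths in mm; the calibration is good to about 2 mm. A picture is of the moment at which its call begins.
A pose or a line that the arm cannot do raises robot.Unreachable and nothing moves.
- workorder.hand_in(): hands the job in; it is judged then, once.
Readings, each from a call of its own:
- robot.get_clock(): time.
- robot.get_q(): joint angles.
- robot.get_qd(): joint speeds.
- robot.get_joint_torque(): joint torques, N m.
- robot.get_eef_pos(): TCP position.
- robot.get_tcp_rot(): TCP orientation.
- robot.get_contact_force(): force on the tool from outside, world axes, zero at the start.
- robot.get_wrist_torque(): the same for the moment, N m.
- robot.get_opening(): finger opening in mm.
- robot.get_gripper_force(): force on a finger pad.
Only numpy, scipy, OpenCV 4.12 (cv2) and the standard library are available. Lean on these libraries where they do the work, as an engineer would, in place of code of your own. Each camera call takes 0.05 s, during which the arm holds its last target. There are 200 camera calls.

## Task

The hinged dial stand has to stay raised while the granite is cleaned. Slide the hardwood wedge, thin end first and lying flat on the granite, under the middle of the stand's front lip, square to it, and tap it in until the stand is hard against its top stop and the wedge is firmly jammed: a push of about 15 N on the wedge, not over 20 N. Let go of it, then press the lever knob down lightly (about 5 N) to prove that the stand does not give, and leave the other things on the bench undisturbed.

Things in the scene. Friction and masses are not known exactly. Their poses are not given: they have to be found in the camera images.
- wedge_heel (a point): centre of the heel of the loose waxed hardwood wedge (127 mm long, 30 wide, 75 g), on the bench left or right of the granite. Its x axis points to the thin end, z up. The heel is an upright block 32 mm long, 30 wide, 36 tall, to grip across its width or tap; this point is 18 mm above the underside. Ahead of it a ramp of slope 1 in 5 falls over 95 mm from 23 to 4 mm thick
- wedge_tip (a point): middle of the thin end's bottom edge, 111 mm ahead of the heel's centre along the wedge's x, on its underside
- wedge: the same wedge; origin at the centre of its underside, 47.5 mm ahead of the heel's centre. Flat under the lip its tip reaches up to 90 mm behind it; the dial, 110 mm tall on the plate, and its stylus are 95 mm behind
- granite: dark granite surface block, 300 mm (x) by 280 mm (y), its flat top 60 mm above the bench; fixed; origin on the bench under its centre; its x axis points from the operator's edge towards the bracket at the back. The stand on it falls by its own weight (3 to 5 N at the lip); the wedge slides in lifting it against 2 to 6 N, and from the top stop on the push climbs by several N per mm
- lip_mark (a point): point on the granite's top right under the middle of the stand's front lip, a round steel bar 12 mm thick, 104 mm long, across the free edge of a hinged plate 100 mm wide; x points from the lip towards the hinge (165 mm behind), z up. With the stand down the lip's underside hangs 5 to 15 mm above this point, set differently each time and not measured; it rises 6 mm to its top stop
- knob_mark (a point): point on the granite's top right under the black ball knob, 26 mm across, on the free end of the long lift lever: a 10 mm steel rod on the stand's hinge shaft, moving with the stand, 112 mm to the left of its middle line. The knob's centre is 40 to 50 mm above this point with the stand down, 8 mm higher with it wedged up
- seat_ring: bystander: bronze valve seat ring, 48 mm across, 11 mm tall, on the granite to the right of the stand; origin under its centre
- feeler_holder: bystander: chrome feeler gauge holder, 105 x 24 x 23 mm, on the bench on the side where the wedge is not; origin under its centre
- reed_guide: bystander: green phenolic reed guide, a channel 90 x 50 x 18 mm, on the bench in front; origin under its centre
- suction_cup: bystander: black rubber suction cup with a knob, 62 mm across, 50 mm tall, on the bench in front; origin under its centre
- valve_plate: bystander: round steel valve plate, 90 mm across, 9 mm thick, on the bench at the left; origin under its centre
- paste_jar: bystander: white jar with black lid, 64 mm across, 60 mm tall, on the bench at the right; origin under its centre
- parallel: bystander: steel parallel, 100 x 25 x 16 mm, on the bench in front; origin under its centre
Things that resemble listed ones, but are neither listed nor needed, are in the scene too. Of the things that look like the wedge, the larger one is meant.

How it is judged:
By the outcome, as a careful person would: the job done as asked, in the order asked, and still so for the second after the job is handed in, with the robot touching nothing.
It also fails if it takes over 67 s, if anything falls off the work surface, if the arm or the gripper's body presses on something with over 40 N, if the wrist force passes 120 N, or if a joint passes its speed limit or range.

## Working session

There is one attempt and no reset: what is moved stays moved. The work goes in short steps, each a Python script; the robot and the scene stay as the last script left them, time stands still between calls to the robot, and variables do not carry over. Pictures are saved under pics/ and viewed, at most 10 in all, crops included, and the job is handed in when it is done.

```bash
mkdir -p pics && cat > h.py <<'E'
import numpy as np, cv2
from plant import robot, claw, kinematics, eyes, workorder
def cloud(c):
    v,u=np.mgrid[0:480,0:640]; z=c["z_map"]
    p=np.stack([(u-c["cx"])/c["fx"]*z,-(v-c["cy"])/c["fy"]*z,-z],-1)
    w=p@np.array(c["attitude"]).T+np.array(c["origin"]); w[z<=0]=np.nan
    return w
def ray(c,u,v,h):
    d=np.array(c["attitude"])@np.array([(u-c["cx"])/c["fx"],-(v-c["cy"])/c["fy"],-1.]); o=np.array(c["origin"])
    return o+d*(h-o[2])/d[2]
def R(yaw): # tool down, tool x along yaw
    c,s=np.cos(yaw),np.sin(yaw)
    return np.array([[c,s,0],[s,-c,0],[0,0,-1.]])
E
python3 - <<'E'
from h import *
import pickle
for n in ["scene","side"]:
    c=eyes.read_camera(n); cv2.imwrite(f"pics/{n}0.png",c["image"]); pickle.dump(c,open(f"{n}0.pkl","wb"))
    print(n,[c.keys()],c["fx"],c["cx"],c["cy"],c["origin"],np.round(c["attitude"],3).tolist())
print(robot.get_tcp_rot(),robot.get_clock(),robot.get_opening())
E
```

```text
scene [dict_keys(['image', 'z_map', 'fx', 'fy', 'cx', 'cy', 'origin', 'attitude'])] 532.864529660306 320.11162544776033 251.83443656295856 [1038.21133007 -341.53606594  993.26038253] [[0.497, -0.73, 0.469], [0.868, 0.414, -0.276], [0.007, 0.544, 0.839]]
side [dict_keys(['image', 'z_map', 'fx', 'fy', 'cx', 'cy', 'origin', 'attitude'])] 612.0676181010533 317.1570248863524 250.19635441221874 [ 433.49376733 1069.34748481  908.85317508] [[-0.998, 0.046, -0.051], [-0.068, -0.6, 0.797], [0.006, 0.798, 0.602]]
[[-9.21519404e-01  3.88331466e-01 -8.13197695e-04]
 [ 3.88332278e-01  9.21518232e-01 -1.47953409e-03]
 [ 1.74826859e-04 -1.67921029e-03 -9.99998575e-01]] 0.1 85.40552710869076
```

View pics/scene0.png

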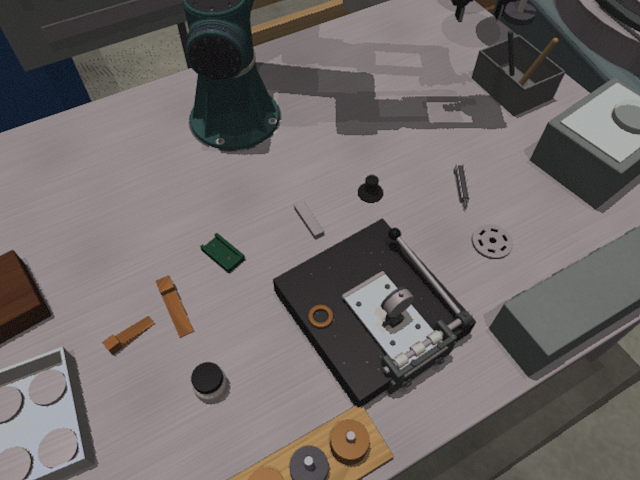

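View pics/side0.png

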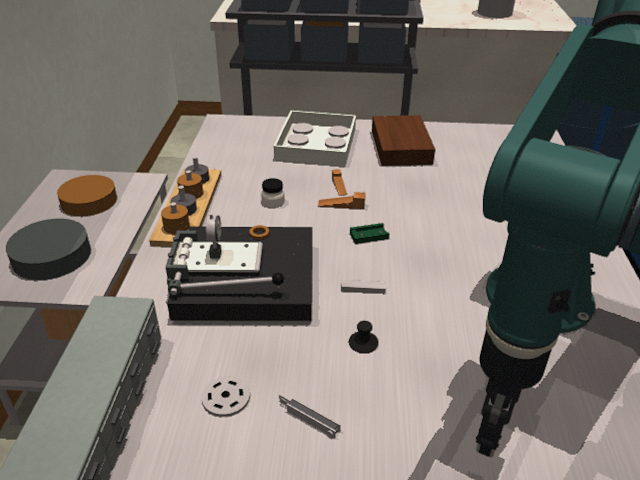

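The scene view shows two orange wedges. The larger has its heel at (166,286) and its thin end at (186,332); the smaller, a lookalike, has its heel at (110,345). The granite is centred near (375,310), with the stand's lip edge at about (345,295)-(383,275), the knob at (395,233) and the ring at (320,317). In the side view the larger wedge's heel is at (358,200). I'll measure these next.

```bash
python3 - <<'E'
from h import *
import pickle
for n in ["scene","side"]:
    c=pickle.load(open(f"{n}0.pkl","rb")); w=cloud(c); im=c["image"]; hsv=cv2.cvtColor(im,cv2.COLOR_BGR2HSV)
    X,Y,Z=w[...,0],w[...,1],w[...,2]
    bench=(X>300)&(X<950)&(Y>-600)&(Y<500)
    m=((hsv[...,0]<16)&(hsv[...,1]>130)&bench&(Z>-5)&(Z<50)).astype(np.uint8)
    k,l,s,cen=cv2.connectedComponentsWithStats(m)
    for i in range(1,k):
        if s[i,4]<150: continue
        p=w[l==i]; r=cv2.minAreaRect(p[:,:2].astype(np.float32))
        hp=p[p[:,2]>np.nanpercentile(p[:,2],97)-5]
        print(n,"orange",cen[i].round(),s[i,4],"rect",np.round(r[0]),np.round(r[1]),r[2],"z",np.nanpercentile(p[:,2],[2,50,98]).round(1),"heeltop",hp.mean(0).round(1),len(hp), cv2.minAreaRect(hp[:,:2].astype(np.float32)))
    g=((im.max(-1)<75)&(abs(Z-60)<6)&bench).astype(np.uint8)
    k,l,s,cen=cv2.connectedComponentsWithStats(g); i=1+np.argmax(s[1:,4]); p=w[l==i]
    print(n,"granite",cen[i],s[i,4],cv2.minAreaRect(p[:,:2].astype(np.float32)),np.median(p[:,2]))
    r=cv2.minAreaRect(p[:,:2].astype(np.float32)); print(cv2.boxPoints(r).round(1).tolist())
    pl=(hsv[...,1]<40)&(im.min(-1)>150)&(Z>63)&(Z<110)&bench
    p=w[pl]; print(n,"plate",len(p),cv2.minAreaRect(p[:,:2].astype(np.float32)),np.percentile(p[:,2],[2,50,98]))
    # local zoom
    u0,v0=(270,210) if n=="scene" else (155,215)
    cv2.imwrite(f"pics/{n}_z.png",cv2.resize(im[v0:v0+(140),u0:u0+(190)],None,fx=4,fy=4,interpolation=cv2.INTER_CUBIC))
E
```

```text
scene orange [174. 306.] 868 rect [ 459. -345.] [ 29. 128.] 88.0422592163086 z [ 2.8 16.  38. ] heeltop [ 413.4 -344.1   35.7] 170 ((413.0957336425781, -344.6844177246094), (32.50008010864258, 28.079090118408203), 3.61885666847229)
scene orange [128. 335.] 637 rect [ 469. -445.] [26. 97.] 14.562993049621582 z [ 1.4 12.3 30.2] heeltop [ 479.3 -480.7   28. ] 131 ((478.822509765625, -480.2801208496094), (22.875289916992188, 24.40126609802246), 15.311796188354492)
scene granite [358.48420358 301.40584014] 12123 ((670.55810546875, -1.3166961669921875), (312.5843811035156, 280.0439758300781), 3.946549415588379) 59.89889940515809
[[505.0, 127.5999984741211], [524.2999877929688, -151.8000030517578], [836.0999755859375, -130.1999969482422], [816.7999877929688, 149.10000610351562]]
scene plate 2997 ((745.8612670898438, -75.35043334960938), (186.3881378173828, 439.4248046875), 17.336511611938477) [75.14924467 78.72528722 95.37429679]
side orange [388. 157.] 208 rect [ 329. -576.] [34. 54.] 72.91490936279297 z [ 4.6 25.4 49.2] heeltop [ 326.1 -575.7   47. ] 29 ((330.77008056640625, -576.52856445
[... 532 characters left out ...]
e orange [176. 227.] 175 rect [ 872. -161.] [37. 69.] 88.85213470458984 z [21.5 38.2 49.6] heeltop [ 860.4 -154.8   47.7] 44 ((862.0855712890625, -155.80682373046875), (56.514244079589844, 19.756244659423828), 23.16707420349121)
side granite [259.24264245 272.40450845] 6388 ((664.5572509765625, 0.69647216796875), (298.4718933105469, 288.1771545410156), 4.351435661315918) 58.26155703250237
[[504.79998779296875, 133.0], [526.7000122070312, -154.3000030517578], [824.2999877929688, -131.6999969482422], [802.4000244140625, 155.6999969482422]]
side plate 2045 ((734.3013916015625, -113.22296142578125), (622.1866455078125, 302.42767333984375), 88.32167053222656) [73.51894662 77.16274694 99.92659106]
```

View pics/scene_z.png

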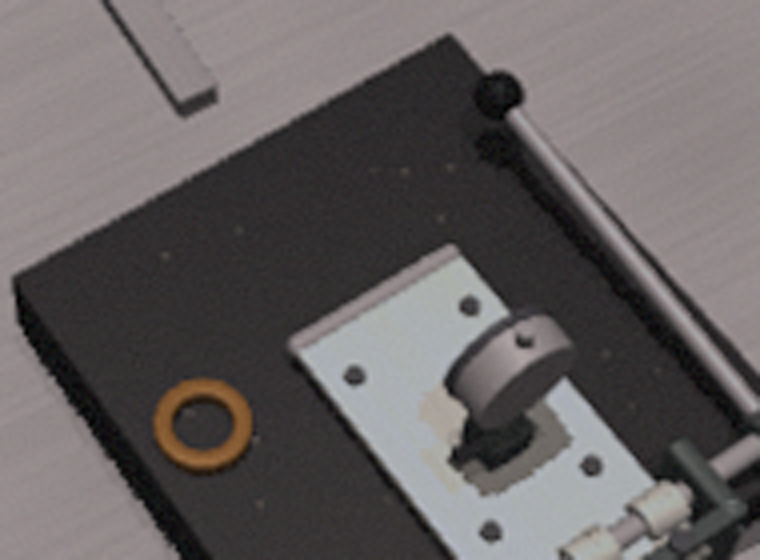

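In the crop (offset (270,210), 4x) the lip bar runs from (290,345) to (455,247), which is scene (342.5,296) to (383.7,272). The knob is at scene (395,233) and the ring at (320,317).

Wedge candidates:
- **Scene (174,306):** 128 mm long, heel top z 36, which fits the description.
- **Scene (128,335):** 97 mm long, heel top z 28, so it's the lookalike.

I choose the first.

```bash
python3 - <<'E'
from h import *
import pickle
G=np.array([664,-2.]); a=np.radians(4.0); ex=np.array([np.cos(a),np.sin(a)]); ey=np.array([-ex[1],ex[0]])
for n in ["scene","side"]:
    c=pickle.load(open(f"{n}0.pkl","rb")); w=cloud(c); im=c["image"]
    L=np.stack([(w[...,:2]-G)@ex,(w[...,:2]-G)@ey],-1); Z=w[...,2]
    if n=="scene": S=L
    # plate/bar profile along x near midline strip
    on=(abs(L[...,0])<150)&(abs(L[...,1])<135)&(Z>68)
    st=on&(L[...,1]>-60)&(L[...,1]<60)&(L[...,0]<20)&(Z<95)
    p=L[st]; z=Z[st]; print(n,"stand pts",len(p),"x5",np.percentile(p[:,0],[0.5,2,5]),"front rows:")
    for y in range(-60,60,15):
        q=(p[:,1]>=y)&(p[:,1]<y+15)
        if q.sum()>5: j=np.argsort(p[q,0]); print("  y",y,"minx",p[q,0][j[:4]].round(1),"z",z[q][j[:8]].round(1))
    f=p[(p[:,0]<np.percentile(p[:,0],2)+12)]; print("  y range of front",np.percentile(f[:,1],[1,99]))
    kn=(L[...,1]>85)&(L[...,1]<150)&(L[...,0]<20)&(Z>80); p=L[kn]; z=Z[kn]
    kk=p[:,0]<np.percentile(p[:,0],1)+26
    print("  knob",kk.sum(),np.percentile(p[kk],[2,98],axis=0).round(1).tolist(),np.percentile(z[kk],[2,50,98]))
    hsv=cv2.cvtColor(im,cv2.COLOR_BGR2HSV)
    rg=(hsv[...,0]<18)&(hsv[...,1]>130)&(abs(L[...,0])<150)&(abs(L[...,1])<140)&(Z>62)&(Z<80)
    print("  ring",np.percentile(L[rg],[1,99],axis=0).round(1).tolist())
c=pickle.load(open("scene0.pkl","rb"))
for u,v,h in [(342.5,296,80),(383.7,272,80),(395,233,105)]:
    p=ray(c,u,v,h)[:2]; print(p,(p-G)@ex,(p-G)@ey)
E
```

```text
scene stand pts 1253 x5 [-35.02814071 -33.33716588 -31.52897855] front rows:
  y -60 minx [-34.8 -34.1 -32.3 -31.9] z [73.9 77.3 75.5 79.8 75.7 80.  75.8 75.5]
  y -45 minx [-35.4 -34.7 -34.4 -34.4] z [76.7 77.6 78.2 76.7 80.3 77.5 79.9 82.5]
  y -30 minx [-35.1 -34.6 -34.1 -33.6] z [77.7 76.9 79.2 79.5 79.1 78.6 77.7 78.9]
  y -15 minx [-35.1 -34.7 -33.3 -33. ] z [77.6 77.8 78.5 81.1 78.1 78.6 82.  81.1]
  y 0 minx [-36.1 -35.2 -34.9 -34. ] z [75.4 77.7 76.5 76.9 80.  80.  77.4 78.4]
  y 15 minx [-35.5 -34.3 -33.8 -33.4] z [75.2 79.  78.3 81.1 79.9 80.1 79.6 80. ]
  y 30 minx [-35.6 -33.8 -33.3 -33.2] z [75.8 78.5 78.6 80.6 78.9 77.1 80.2 80.1]
  y 45 minx [-33.5 -33.3 -32.2 -30.1] z [80.1 77.9 75.2 82.8 81.7 77.7 79.3 81.8]
  y range of front [-49.27861554  49.28405465]
  knob 35 [[-697.9, 128.9], [-666.9, 148.8]] [254.75436486 273.49336782 286.15334118]
  ring [[-45.5, -128.2], [-0.5, -84.5]]
side stand pts 754 x5 [-36.86837793 -36.11034376 -34.70004977] front rows:
  y -60 minx [-31.1 -28.8 -22.  -19.6] z [76.7 77.1 75.7 74.9 73.7 74.5 76.5 71.5]
  y -45 minx [-36.9 -36.8 -36.4 -
[... 213 characters left out ...]
6]
  y 0 minx [-37.  -35.4 -35.3 -35.2] z [74.  76.4 81.5 69.8 76.5 81.3 75.7 78.1]
  y 15 minx [-36.6 -36.5 -36.5 -36.1] z [75.9 77.  73.1 79.7 76.2 79.5 74.1 76. ]
  y 30 minx [-37.  -36.8 -35.6 -35.1] z [73.  74.  76.8 75.1 76.5 78.9 77.1 74.6]
  y 45 minx [-36.  -35.8 -35.7 -35.7] z [75.9 72.8 75.7 70.2 80.  73.9 74.2 68.1]
  y range of front [-45.72285602  53.25144746]
  knob 23 [[-796.4, 86.0], [-739.2, 149.0]] [ 88.9807079  233.85287429 321.21670216]
  ring [[-46.2, -124.7], [-2.9, -79.5]]
[637.68576667 -54.27843085] -29.896892166995997 -50.31549509433299
[631.93225734  45.26340855] -28.69269852878085 49.385209909255984
[577.25316598 105.86336157] -79.01135534251905 113.65176509628469
```

Measured in the granite frame:
- **Lip:** axis at x≈-29.5, y≈+1, top z≈79, and the bar is about 100 mm long, as expected.
- **Knob:** (-79,113), which matches the stated 112 mm offset.

I'll move over the wedge and take a wrist picture.

```bash
python3 - <<'E'
from h import *
import pickle
for y in (np.pi,0): print(y,kinematics.solve_ik([412,-343,190],R(y)),kinematics.solve_ik([512,-9,150],R(y+.07)))
robot.move_to([420,-343,200],R(np.pi if abs(kinematics.solve_ik([412,-343,190],R(np.pi))[5])<2.2 else 0))
c=eyes.read_camera("wrist"); pickle.dump(c,open("w1.pkl","wb")); cv2.imwrite("pics/w1.png",c["image"])
print(c["origin"],np.round(c["attitude"],2).tolist(),robot.get_clock(),robot.get_contact_force())
w=cloud(c); hsv=cv2.cvtColor(c["image"],cv2.COLOR_BGR2HSV)
m=((hsv[...,0]<16)&(hsv[...,1]>130)&(w[...,2]<50)).astype(np.uint8)
k,l,s,cen=cv2.connectedComponentsWithStats(m)
for i in range(1,k):
    if s[i,4]<400: continue
    p=w[l==i]; r=cv2.minAreaRect(p[:,:2].astype(np.float32)); hp=p[p[:,2]>32]
    print(cen[i],s[i,4],r,np.percentile(p[:,2],[2,98]),hp.mean(0) if len(hp) else None, cv2.minAreaRect(hp[:,:2].astype(np.float32)) if len(hp)>5 else None)
E
```

```text
3.141592653589793 [-8.23140173e-01  3.10484559e-01  1.69880377e+00 -4.44089210e-16
  1.13230432e+00 -2.39393650e+00] [-1.52535156e-01  3.27462740e-01  1.79377295e+00 -4.44089210e-16
  1.02035696e+00 -1.79333148e+00]
0 [-8.23140173e-01  3.10484559e-01  1.69880377e+00 -4.44089210e-16
  1.13230432e+00  7.47656154e-01] [-1.52535156e-01  3.27462740e-01  1.79377295e+00 -4.44089210e-16
  1.02035696e+00  1.34826117e+00]
[ 503.27623744 -343.85070468  343.02034128] [[0.0, 0.95, 0.32], [-1.0, 0.0, 0.0], [-0.0, -0.32, 0.95]] 3.35 [-0.17013248  0.55778059  0.06070258]
[316.4518884  165.40121465] 5269 ((458.2469482421875, -346.95892333984375), (29.509124755859375, 125.71797943115234), 88.13813018798828) [ 4.79421316 37.38251947] [ 411.78602264 -345.48099385   36.33477661] ((411.02789306640625, -345.5303039550781), (28.80206298828125, 31.24677848815918), 88.2460708618164)
[438.22527016 152.86339706] 3609 ((467.7577819824219, -446.8282470703125), (23.374971389770508, 99.05569458007812), 14.585573196411133) [ 3.53805266 29.53712299] None None
[573.81258709 317.96562935] 4306 ((299.96417236328125, -591.384521484375), (74.60901641845703, 162.65228271484375), 63.92021560668945) [ 5.26037452 49.172766  ] [ 320.1066218  -588.83697331   40.90472798] ((307.74639892578125, -586.8053588867188), (57.18373107910156, 127.55818939208984), 64.97312927246094)
```

View pics/w1.png

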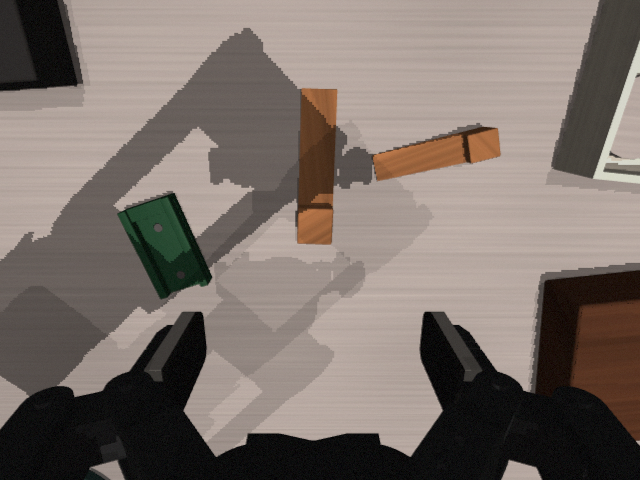

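The wrist view shows the large wedge with its heel at (315,226) and its thin end at (319,90). That gives heel (411.4,-345.5), yaw -1.9°, which agrees with the other views. The small one is at (438,153) and the reed guide at (165,245). Next I grasp it, carry it over, and look at the lip and wedge together.

```bash
python3 - <<'E'
from h import *
import pickle
yw=np.radians(-1.9); h=np.array([411.6,-345.3])
robot.move_l([*h,60],R(yw)); robot.move_l([*h,2],R(yw),speed=80)
claw.close_gripper(40); print("open",robot.get_opening(),robot.get_gripper_force(),robot.get_eef_pos())
robot.move_l([*h,130],R(yw))
a=np.radians(4.0); ex=np.array([np.cos(a),np.sin(a)]); ey=np.array([-ex[1],ex[0]])
lip=np.array([634.5,-3]); t=lip-140*ex
robot.move_to([*t,110],R(a))
print(robot.get_eef_pos(),robot.get_opening(),robot.get_contact_force(),robot.get_clock())
c=eyes.read_camera("wrist"); pickle.dump(c,open("w2.pkl","wb")); cv2.imwrite("pics/w2.png",c["image"])
E
```

```text
open 29.44590239040863 40.15216112136841 [ 411.783242   -345.45989397    2.37527227]
[495.15572439 -13.59683481 109.92119197] 29.61833925517288 [ 0.54599523 -0.13827396 -0.50954142] 8.15
```

View pics/w2.png

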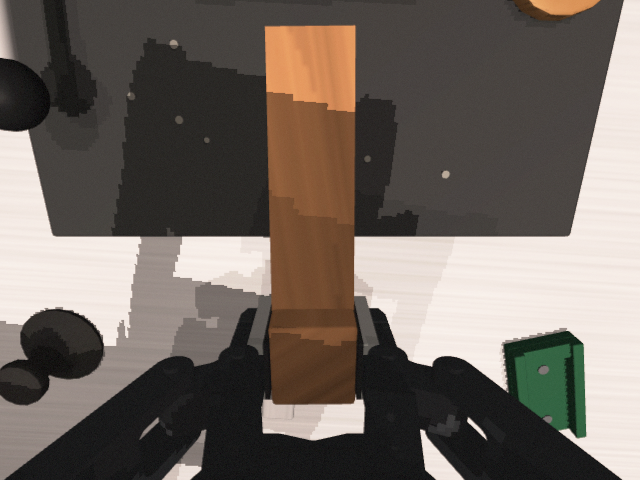

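The wrist view shows the wedge held square between the pads (heel at (312,365), thin end at (310,26)). The granite's front edge is at row 236, the knob at (15,95), and the ring is just entering at (555,5). The lip is beyond the top edge of the picture, so I'll raise the arm and measure lip and wedge in one picture.

```bash
python3 - <<'E'
from h import *
import pickle
a=np.radians(4.0); ex=np.array([np.cos(a),np.sin(a)]); ey=np.array([-ex[1],ex[0]])
lip=np.array([634.5,-3]); t=lip-190*ex
robot.move_l([*t,200],R(a))
c=eyes.read_camera("wrist"); pickle.dump(c,open("w3.pkl","wb")); cv2.imwrite("pics/w3.png",c["image"])
w=cloud(c); im=c["image"]; hsv=cv2.cvtColor(im,cv2.COLOR_BGR2HSV); Z=w[...,2]
L=np.stack([(w[...,:2]-lip)@ex,(w[...,:2]-lip)@ey],-1)
org=(hsv[...,0]<18)&(hsv[...,1]>110)&(Z>185)&(Z<240)&(abs(L[...,1])<40)
r=cv2.minAreaRect(w[org][:,:2].astype(np.float32)); print("wedge rect",r,np.percentile(Z[org],[1,50,99]), np.percentile(L[org],[1,50,99],axis=0).round(1).tolist())
hp=org&(L[...,0]<-180); print("heel", np.percentile(L[hp],[2,98],axis=0).round(1).tolist(),np.percentile(Z[hp],[2,98]))
st=(Z>70)&(Z<95)&(abs(L[...,0])<30)&(abs(L[...,1])<75)
p=L[st];z=Z[st]; print("stand",len(p))
for y in range(-60,60,15):
    q=(p[:,1]>=y)&(p[:,1]<y+15)
    if q.sum()>5: print(y,np.percentile(p[q,0],[1,3]).round(1))
f=(p[:,0]<6); print("front y",np.percentile(p[f,1],[1,99]),"top z",np.percentile(z[f],[50,90,97]),cv2.minAreaRect(p[f].astype(np.float32)))
g=(abs(Z-60)<4)&(im.max(-1)<110); print("granite z",np.median(Z[g]))
for y in range(-110,120,30):
    q=g&(abs(L[...,1]-y)<5); print("front edge",y,np.percentile(L[q][:,0],[0.3,1]) if q.sum()>20 else None)
print(robot.get_clock(),robot.get_eef_pos())
E
```

```text
wedge rect ((491.4798278808594, -14.292312622070312), (126.64827728271484, 31.87224006652832), 5.016504287719727) [201.583066   213.73418975 234.54415994] [[-204.4, -15.9], [-140.5, -1.2], [-81.5, 13.4]]
heel [[-205.5, -15.9], [-180.5, 12.4]] [232.53367975 234.75648504]
stand 0Traceback (most recent call last):
  File "<stdin>", line 17, in <module>
    return _quantile_unchecked(
        a, q, axis, out, overwrite_input, method, keepdims, weights)
    return _ureduce(a,
                    func=_quantile_ureduce_func,
    ...<5 lines>...
                    overwrite_input=overwrite_input,
                    method=method)
    r = func(a, **kwargs)
    result = _quantile(arr,
                       quantiles=q,
    ...<2 lines>...
                       out=out,
                       weights=wgt)
    slices_having_nans = np.isnan(arr[-1, ...])
                                  ~~~^^^^^^^^^
IndexError: index -1 is out of bounds for axis 0 with size 0
```

View pics/w3.png

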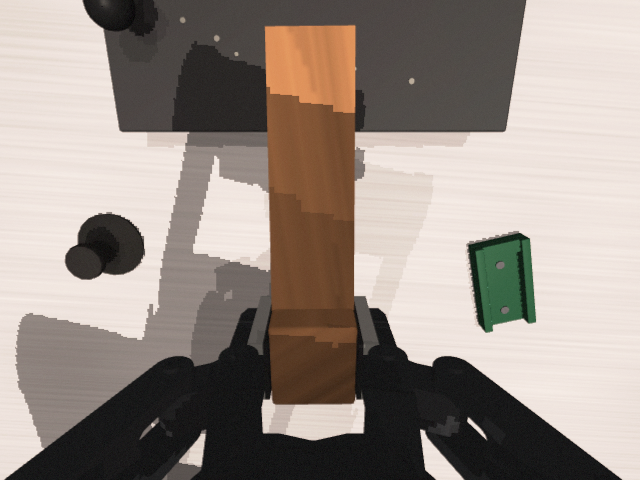

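The wrist view still shows only the held wedge, the granite's front edge at row 131 (square to the wedge), the cup at (105,245) and the reed guide at (502,280). I'll set the wedge down in front of the lip, feeling for contact, and check it with the two fixed cameras.

```bash
cat >> h.py <<'E'
a=np.radians(4.0); ex=np.array([np.cos(a),np.sin(a)]); ey=np.array([-ex[1],ex[0]]); lip=np.array([634.5,-3.])
def check(tag):
    for n in ["scene","side"]:
        c=eyes.read_camera(n); w=cloud(c); im=c["image"]; hsv=cv2.cvtColor(im,cv2.COLOR_BGR2HSV); Z=w[...,2]
        cv2.imwrite(f"pics/{tag}_{n}.png",im)
        L=np.stack([(w[...,:2]-lip)@ex,(w[...,:2]-lip)@ey],-1)
        o=(hsv[...,0]<18)&(hsv[...,1]>110)&(Z>58)&(Z<105)&(abs(L[...,1])<50)&(L[...,0]>-170)&(L[...,0]<0)
        if o.sum()>20:
            print(n,"wedge",o.sum(),np.percentile(L[o],[1,99],axis=0).round(1).tolist(),cv2.minAreaRect(L[o].astype(np.float32)))
            for x in range(-140,0,15):
                q=o&(abs(L[...,0]-x)<7)
                if q.sum()>8: print("   ",x,np.percentile(L[q][:,1],[3,97]).round(1),"z",np.median(Z[q]).round(1))
        st=(Z>69)&(Z<95)&(abs(L[...,0])<15)&(abs(L[...,1])<70)&(hsv[...,1]<90)
        f=L[st]; f=f[f[:,0]<8]
        print(n,"lip x",np.percentile(f[:,0],[2,5]).round(1),"y",np.percentile(f[:,1],[2,98]).round(1),"top",np.percentile(Z[st],[50,95]).round(1))
E
python3 - <<'E'
from h import *
t=lip-126*ex
robot.move_l([*t,80],R(a)); f0=robot.get_contact_force(); z=66
robot.move_l([*t,z],speed=60)
while z>59:
    z-=0.4; robot.move_l([*t,z],speed=40); f=robot.get_contact_force()-f0
    if f[2]>2: break
print("z",z,f,robot.get_eef_pos(),robot.get_clock())
check("p1")
E
```

```text
z 61.999999999999986 [-0.83830012  1.26029207  6.31916587] [508.86982615 -11.7888661   62.36223628] 13.025
scene wedge 891 [[-129.4, -15.1], [-15.7, 15.6]] ((-73.59335327148438, 0.9352207183837891), (118.72925567626953, 35.56980895996094), 2.498105049133301)
    -125 [-8.1 14.3] z 95.7
    -110 [-15.   12.3] z 84.6
    -95 [-14.8  13.6] z 79.0
    -80 [-14.8  14.2] z 76.7
    -65 [-14.7  13.6] z 73.4
    -50 [-14.7  14.4] z 70.6
    -35 [-14.1  14.7] z 67.7
    -20 [-13.7  14.9] z 64.3
scene lip x [-4.9 -4.6] y [-49.5  47.4] top [78.7 81.7]
side wedge 577 [[-139.0, -33.4], [-17.0, 19.8]] ((-76.8557357788086, -9.706634521484375), (124.43827819824219, 63.5782356262207), 1.8758835792541504)
    -140 [-9.4 19.8] z 78.9
    -110 [-13.6  18.2] z 78.2
    -95 [-12.1  18.4] z 76.5
    -80 [-13.7  18.2] z 74.0
    -65 [-23.8  18. ] z 70.6
    -50 [-14.2  17.8] z 68.0
    -35 [-17.7  19.3] z 65.8
    -20 [-18.4  18.5] z 62.9
side lip x [-7.5 -6.9] y [-45.3  52.2] top [77.  80.5]
```

The wedge sits flat (ramp z 64 to 79) and agrees with the lip's middle to about 1 mm and 0.5° in both views. Next I release it so it settles, re-grip lightly and slide it in while watching the force.

```bash
python3 - <<'E'
from h import *
t=lip-126*ex
claw.open_gripper(); robot.move_l([*t,62.6],speed=20); f0=robot.get_contact_force()
claw.close_gripper(25); print("clk",robot.get_clock(),robot.get_opening(),f0,robot.get_contact_force()-f0)
s=126.; log=[]
while s>22:
    F=np.zeros(3); s-=(4 if s>104 else 1.5 if (log and log[-1][1]<6) else 0.5)
    robot.move_l([*(lip-s*ex),62.6],speed=40)
    F=robot.get_contact_force()-f0; push=-F[:2]@ex; log.append((round(s,1),round(push,1),round(F[2],1)))
    if push>10 or abs(F[2])>25: break
print(log,robot.get_eef_pos(),robot.get_opening(),robot.get_clock())
E
```

```text
clk 14.5 29.864194019786552 [-0.08076007 -0.01728358  0.41128282] [-0.52974579  0.3352079  -0.36940668]
[(122.0, np.float64(-0.1), np.float64(1.1)), (118.0, np.float64(-0.7), np.float64(1.0)), (114.0, np.float64(-1.4), np.float64(1.0)), (110.0, np.float64(-0.9), np.float64(1.5)), (106.0, np.float64(-0.3), np.float64(3.6)), (102.0, np.float64(0.0), np.float64(2.8)), (100.5, np.float64(0.9), np.float64(5.1)), (99.0, np.float64(0.1), np.float64(4.4)), (97.5, np.float64(1.7), np.float64(4.7)), (96.0, np.float64(1.5), np.float64(5.4)), (94.5, np.float64(0.9), np.float64(5.4)), (93.0, np.float64(1.5), np.float64(5.3)), (91.5, np.float64(1.6), np.float64(5.6)), (90.0, np.float64(1.7), np.float64(5.8)), (88.5, np.float64(2.3), np.float64(6.8)), (87.0, np.float64(6.2), np.float64(10.1)), (86.5, np.float64(6.3), np.float64(10.1)), (86.0, np.float64(7.7), np.float64(11.7)), (85.5, np.float64(8.0), np.float64(11.8)), (85.0, np.float64(9.0), np.float64(12.1)), (84.5, np.float64(8.0), np.float64(11.9)), (84.0, np.float64(8.3), np.float64(12.2)), (83.5, np.float64(8.3), np.float64(13.0)), (83.0, np
[... 1807 characters left out ...]
float64(7.8), np.float64(12.4)), (61.5, np.float64(8.3), np.float64(11.9)), (61.0, np.float64(7.8), np.float64(11.5)), (60.5, np.float64(8.0), np.float64(12.3)), (60.0, np.float64(7.5), np.float64(11.9)), (59.5, np.float64(7.6), np.float64(11.8)), (59.0, np.float64(7.2), np.float64(11.9)), (58.5, np.float64(8.2), np.float64(11.5)), (58.0, np.float64(8.2), np.float64(11.6)), (57.5, np.float64(8.2), np.float64(11.5)), (57.0, np.float64(7.6), np.float64(11.2)), (56.5, np.float64(7.5), np.float64(11.5)), (56.0, np.float64(9.0), np.float64(12.6)), (55.5, np.float64(9.6), np.float64(13.2)), (55.0, np.float64(10.3), np.float64(14.5))] [575.24709739  -6.72209652  62.57459525] 29.610374397413626 34.5
```

The lift started at s=87 and ran to 56.5, which is 30.5 mm at 1 in 5, or 6.1 mm, so the top stop has been reached. Now I let go, tap from behind with closed fingers up to 15 N, and then check.

```bash
python3 - <<'E'
from h import *
claw.open_gripper()
robot.move_l([*(lip-98*ex),64],speed=120); robot.move_l([*(lip-100*ex),72],speed=120)
claw.close_gripper(25); f0=robot.get_contact_force(); print("clk",robot.get_clock(),robot.get_eef_pos(),f0)
robot.move_l([*(lip-87*ex),72],speed=80)
s=87.; log=[]
while s>60:
    s-=1.0 if (not log or log[-1][1]<1) else 0.5 if log[-1][1]<9 else 0.25
    robot.move_l([*(lip-s*ex),72],speed=40)
    F=robot.get_contact_force()-f0; p=-F[:2]@ex; log.append((s,float(p.round(1)),float(F[2].round(1))))
    if p>=14.3: break
print(log)
robot.move_l([*(lip-(s+15)*ex),74],speed=100)
robot.move_l([*(lip-(s+25)*ex),150],speed=200)
print("clk",robot.get_clock())
check("p2")
for n in ["scene","side"]:
    c=eyes.read_camera(n); w=cloud(c); L=np.stack([(w[...,:2]-lip)@ex,(w[...,:2]-lip)@ey],-1); Z=w[...,2]
    k=(abs(L[...,0]+50)<22)&(abs(L[...,1]-112)<22)&(Z>95)&(Z<140)
    top=k&(Z>np.percentile(Z[k],90)-2) if k.any() else k
    print(n,"knob",k.sum(),np.percentile(w[k],[3,97],axis=0).round(1).tolist(),w[top].mean(0).round(1))
E
```

```text
clk 36.6083 [534.74204688 -10.00400889  71.99159834] [-0.33007166  0.31462837 -0.30590521]
[(86.0, 4.6, 0.1), (85.5, 4.9, 2.1), (85.0, 7.0, 2.3), (84.5, 8.4, 4.6), (84.0, 9.6, 5.3), (83.75, 9.9, 5.6), (83.5, 10.2, 5.2), (83.25, 9.9, 6.6), (83.0, 10.3, 6.7), (82.75, 10.9, 5.8), (82.5, 12.0, 7.4), (82.25, 12.7, 8.2), (82.0, 13.8, 8.3), (81.75, 14.4, 8.4)]
clk 41.2583
scene wedge 602 [[-73.9, -15.0], [-10.4, 15.0]] ((-51.87635803222656, 1.5185165405273438), (37.82798767089844, 86.50263214111328), 82.60161590576172)
    -80 [-13.6  11.6] z 93.7
    -65 [-14.9  12.8] z 94.8
    -50 [-14.9  13.6] z 94.7
    -35 [-14.8  13.9] z 80.9
    -20 [-14.5  14.1] z 77.3
    -5 [-12.2  11.8] z 77.0
scene lip x [-6.  -5.1] y [-49.7  47.9] top [84.4 87.9]
side wedge 535 [[-74.9, -16.5], [-7.1, 19.2]] ((-38.4869384765625, -12.63564682006836), (71.45635223388672, 72.45781707763672), 6.056636333465576)
    -80 [-9.8 19. ] z 90.2
    -65 [-11.9  18.5] z 87.3
    -50 [-10.9  17.5] z 86.4
    -35 [-14.3  16.9] z 77.1
    -20 [-15.4  18.4] z 75.2
    -5 [-13.3  24.4] z 73.7
side lip x [-7.  -6.8] y [-45.3  52.1] top [82.6 85.8]
scene knob 145 [[570.0, 93.8, 107.5], [596.1, 112.9, 124.7]] [578.2 104.4 123.3]
side knob 146 [[564.8, 102.0, 102.6], [596.4, 120.5, 123.2]] [575.1 107.7 121.9]
```

The stand rose 6 mm (lip top 78.7 to 84.4), and the wedge is square and centred after a 14.4 N tap. Now the knob at (577,106), top z about 123: press lightly, retreat and check.

```bash
python3 - <<'E'
from h import *
k=[577,106]
robot.move_l([*k,160],speed=250); robot.move_l([*k,129],speed=100); f0=robot.get_contact_force(); print(robot.get_clock(),f0)
z=129.; log=[]
while z>112:
    z-=0.8 if (not log or log[-1][1]<0.8) else 0.25
    robot.move_l([*k,z],speed=40); F=robot.get_contact_force()-f0; log.append((round(z,2),float(F[2].round(1)),round(float(robot.get_eef_pos()[2]),1)))
    if F[2]>4.6: break
print(log,F)
robot.wait(0.3); print(robot.get_contact_force()-f0,robot.get_eef_pos())
robot.move_l([*k,180],speed=150); print(robot.get_clock())
check("p3")
c=cv2.imread("pics/p3_scene.png"); s=cv2.imread("pics/p3_side.png")
cv2.imwrite("pics/p3.png",np.hstack([cv2.resize(c[180:380,230:430],None,fx=2,fy=2),cv2.resize(s[170:370,150:350],None,fx=2,fy=2)]))
E
```

```text
42.575 [ 0.90931491 -1.07660971  0.81689607]
[(128.2, -1.4, 128.8), (127.4, -0.7, 127.5), (126.6, -0.7, 126.5), (125.8, -1.4, 125.7), (125.0, -0.6, 124.9), (124.2, -0.4, 124.3), (123.4, 3.9, 124.0), (123.15, 6.1, 124.0)] [-3.03285143  0.86930264  6.14032724]
[-2.75067799  0.75612411  5.62235043] [577.21970199 106.03342174 123.94026609]
45.4
scene wedge 607 [[-74.3, -15.2], [-10.3, 15.0]] ((-52.186439514160156, 1.9836902618408203), (38.48870086669922, 87.73571014404297), 82.733642578125)
    -80 [-14.1  11. ] z 94.1
    -65 [-14.8  13.4] z 95.3
    -50 [-14.9  13.3] z 94.3
    -35 [-15.   13.8] z 80.9
    -20 [-14.9  14.5] z 78.1
    -5 [-13.3  15.1] z 76.6
scene lip x [-5.5 -4.9] y [-50.1  47.1] top [84.5 87.9]
side wedge 494 [[-74.9, -14.8], [-7.4, 19.7]] ((-39.63677978515625, -3.4814453125), (69.87939453125, 73.64471435546875), 2.061985731124878)
    -80 [-11.1  17.2] z 89.6
    -65 [-10.2  19.2] z 88.4
    -50 [-8.2 19.3] z 81.3
    -35 [-9.  19.3] z 77.7
    -20 [-14.7  18.3] z 74.2
    -5 [-19.1  18.2] z 72.8
side lip x [-7.2 -6.7] y [-45.1  52.7] top [82.9 86.5]
```

View pics/p3.png

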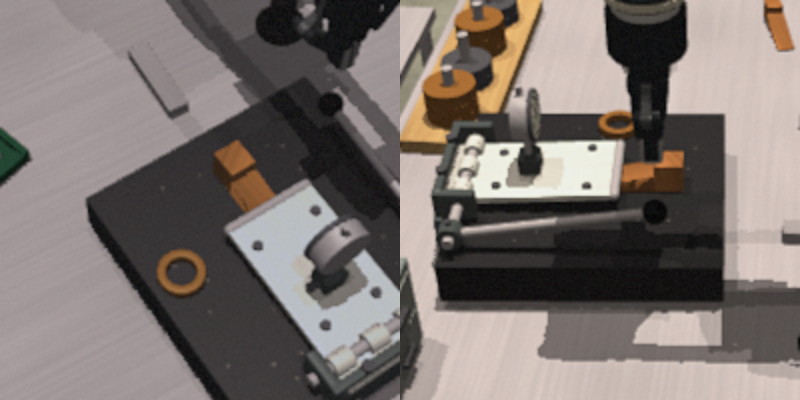

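The picture shows the wedge square under the lip's middle (left half, (243,175)), with the ring at (182,272) and the other things undisturbed. The knob held at 124.0 mm under about 5.6 N, so the stand did not give. The robot is clear, and I'm handing the job in.

```bash
python3 -c "
from h import *
print(robot.get_clock(),workorder.hand_in())"
```

```text
the job is handed in; nothing more can be done
45.5 None
```

The job is handed in at 45.5 s: the wedge is jammed under the middle of the lip with a 14.4 N push, the stand is up against its top stop, and the knob did not give when pressed at about 6 N.

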